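# Fit the tube rotor on the centrifuge's splined drive

### The arm

A 6-joint arm with a two-finger parallel gripper is mounted at the origin on the work surface. World frame = base frame: x ahead of the robot, y to its left, z up, the work surface at z = 0. Lengths are in m, angles in rad, forces in N, time in s.
With the tool pointing down it reaches from about 0.375 to 0.9 m from the base axis. Payload 3.1 kg.
Tool frame: the origin (TCP) lies between the finger pads; the fingertips stand 19 mm ahead of it and the grasp point (between the pads) is the TCP; z points along the fingers, y is the direction in which the jaws open and shut (so a half turn about z gives the same grasp; the last joint's range is limited). The gripper opens to 85 mm and grips with 20 to 120 N. Pads are 22 mm wide; open, the fingers measure 114 mm over their backs; the gripper's body (76 mm by 85 mm) begins 54 mm behind the grasp point. The pads swing forward as they close: fully open they stand 13 mm farther back than shut.
Start: joints at [-1.331, 0.527, 1.433, -0, 1.181, -0.178], TCP at [0.254, -0.571, 0.25] pointing down, gripper open.
Joint ranges: [-3.08, 3.08], [-0.75, 2.2], [0.22, 2.44], [-1.43, 4.57], [0, 2.65], [-2.85, 2.85]. Speed limits (rad/s): [2.79, 2.79, 3.14, 3.14, 3.14, 3.14].

### API

Orientations are given as a unit quaternion [x, y, z, w].
In Python, from station import manip, optics, job gives the robot as it stands.
- The arm moves only by the shell command python3 -m inch 'ROWS' [OPENING] [FORCE]. ROWS is JSON, one flat list of numbers, 4 for each row, row after row: the shift along the world's x, y, z in cm, then the turn about the world's z in rad. A call has 1 to 20 rows; each row shifts and turns the commanded pose from where the row before left it; what a row does not reach is not made up. A row lasts 1/8 s, in which the tool goes at most 62.5 mm and 10.7 degrees, less where a joint would pass 70% of its speed; a pose out of reach is approached as far as the arm can. A call with a gripper value outside its range is refused whole. OPENING is the opening in per cent of the stroke, from 0 (shut) to 100 (fully open), set as the call begins (- or left out, the last holds). The fingers move at their own pace and stop on an object; FORCE is the grip in N (left out, the last holds). Time passes only in rows, so rows that do not move let the fingers close. It gives the time, the measured TCP pose, the force and the opening at its end, in the units of the state.
- manip.sense(): the state, without advancing time (a new reading comes with each control period).
- optics.snapshot(name): name is "scene" or "top" or "wrist"; returns (picture, depth): 420x560x3 uint8, red, green, blue; 420x560 float32, m along the optical axis (not along the pixel's ray), 0 where there is no reading.
- optics.camera_model(name): a dict with "mtx" (3x3 intrinsics, pixels), "camera_from_world" (4x4, takes a point from world to camera coordinates); the wrist camera has in their place "tool_from_camera" (4x4, takes a point from camera to tool coordinates, whose origin is the TCP and whose axes are the flange's). Camera axes: x right, y up, looking along -z (the intrinsics and any distortion apply to the point x, -y, -z); pixel columns grow to the right and rows downward; lengths in m; the calibration is good to about 2 mm. A picture is of the moment at which its call begins: read the wrist's pose just before it. camera_model takes no time and is no camera call.
- job.sign_off(): hands the job in, once; it reports no verdict.
The state is a dict: "t": time; "q": joint angles; "qd": joint speeds; "tau": joint torques, N m; "tcp_pos": TCP position; "tool_rot": TCP orientation; "force": force on the tool from outside, world axes, zero at the start; "ft_torque": the same for the moment, N m; "finger_gap": opening from 0.0 (shut) to 1.0 (fully open).
Only numpy, scipy, OpenCV 4.12 (cv2) and the standard library are available. Lean on these libraries where they do the work, as an engineer would, in place of code of your own. Each camera call takes 0.05 s, during which the arm holds its last target.

### The job

Pick up the round rotor with the eight tube holes by its grip and fit it on the open centrifuge's upright drive shaft: turn it until its splined bore meshes with the shaft's ribs, slide it all the way home, and push the sprung plate under it down flush with the deck without ramming it. Finish while still holding the rotor's grip and pressing it down, so a colleague can lock it; do not let go, and leave the four-armed rotor, lid, vials and pipette where they are.

Things in the scene. Friction and masses are not known exactly. Their poses are not given: they have to be found in the camera images.
- rotor_knob (a point): Centre of the black grip bar on top of the round grey rotor with eight tube holes. Bar 36 mm long (x of this frame), 18 mm wide (y), 36 mm high, flat sides; its middle (this point) is 58 mm, its foot 40 mm, its top 76 mm above the rotor's underside. z is up the rotor's axis. The rotor starts upright on the bench, any yaw, with 25 mm or more round the grip free.
- rotor_bore (a point): Centre of the same rotor's underside, on its axis, axes as rotor_knob. Here opens the blind splined bore, 33 mm deep: a cross of two slots along this frame's x and y, each 11 mm wide, long enough for ribs of 30 mm tip to tip, with 1.5 mm play on each side of a rib (about 0.1 rad of free turn). It fits in four positions a quarter turn apart.
- rotor: The round tube rotor (loose), origin at the centre of its underside, z up. Disc of 94 mm diameter, 33 mm high at the rim, its top a shallow cone rising to 40 mm at the foot of the grip. 0.16 to 0.29 kg, centre of mass on its axis.
- shaft: The centrifuge's dark steel drive shaft, upright in the middle of its round grey deck; fixed, it does not turn. Origin and axes as shaft_seat.
- shaft_seat (a point): Foot of the drive shaft on its axis, level with the deck, 85 mm above the bench. Four ribs form a cross along this frame's x and y, 30 mm tip to tip, each 8 mm wide, full width up to 14 mm above this point, roof-shaped tops ending at 18 mm. A round pilot, 13 mm diameter, goes on up to 30 mm. When the rotor is home its underside is at this point's height.
- shaft_tip (a point): Top of the shaft's round pilot, on its axis, 30 mm above shaft_seat; the pilot's last 5 mm are coned.
- ejector (a joint): Travel (m) of the sprung aluminium plate, a 56 mm disc round the foot of the shaft: 0 = up, 6 mm proud of the deck; 0.006 = pressed flush with the deck. The spring takes about 5 N to start and 10 N when flush, and lifts the rotor again as soon as nobody presses; the rotor's weight alone does not sink it.
- centrifuge: Small white bench centrifuge with its lid off, fixed: housing 160 x 160 mm, round deck of 120 mm diameter at 85 mm height inside a thin round rim of 132 mm outer diameter, 92 mm high. Origin under its centre on the bench; the shaft is at its centre.
- strip_knob (a point): Bystander: the grip of the other rotor, the one with four flat arms (92 mm across, 67 mm high, loose, same kind of grip bar); point 48 mm above the bench.
- dome_mid (a point): Bystander: the centrifuge's clear domed lid lying on the bench, 128 mm diameter, 75 mm high, loose; point on its axis 32 mm up.
- vial_a_mid (a point): Bystander: small white capped vial, 24 mm diameter, 48 mm high, loose, at the robot's side of the bench; point at its centre.
- vial_b_mid (a point): Bystander: a second such vial, farther from the robot; point at its centre.
- pipette_mid (a point): Bystander: white hand pipette lying on the bench, about 220 mm long, 30 mm thick, loose; point at its middle.

How it is judged:
On the way, in this order (a step that is already met when the one before it is completed fails the run):
1. the round tube rotor is lifted off the bench in the gripper (contact force between the fingers and rotor above 2 N and height (world z) of rotor_bore above 0.05 m), for 0.2 s.
2. the rotor is pressed home on the sprung plate (horizontal distance between rotor_bore and shaft_seat below 0.003 m and angle between rotor's own z axis and vertical below 0.07 rad and (angle between the x axis of rotor_bore and the x axis of shaft_seat, either way round below 0.12 rad or angle between the x axis of rotor_bore and the y axis of shaft_seat, either way round below 0.12 rad) and z of rotor_bore in the frame of shaft_seat below 0.0022 m and value of joint ejector above 0.0042 m and contact force between the fingers and rotor above 2 N), for 0.2 s.
At the end, for the whole second after the job is handed in: Tube rotor on the shaft: axes within 3 mm, upright within 0.07 rad, slots within 0.12 rad of the ribs, underside within 2.2 mm of the deck, sprung plate in by over 4.2 of 6 mm, slower than 20 mm/s, fingers still pressing on the rotor with over 2 N (all of step 2 and linear speed of rotor below 0.02 m/s); the arm keeps its last pose, push and grip.
It fails at once if the four-armed rotor was disturbed (moved more than 25 mm) (distance of strip_knob from where it was at the start of the episode above 0.025 m).
It fails at once if the clear lid was disturbed (moved more than 25 mm) (distance of dome_mid from where it was at the start of the episode above 0.025 m).
It fails at once if the pipette was disturbed (moved more than 25 mm) (distance of pipette_mid from where it was at the start of the episode above 0.025 m).
It fails at once if a vial was disturbed (moved more than 25 mm) (distance of any of vial_a_mid, vial_b_mid from where it was at the start of the episode above 0.025 m).
It fails at once if the rotor was rammed onto the drive (more than 60 N) (contact force between rotor and shaft above 60 N or contact force between rotor and centrifuge above 60 N).
It also fails if it takes over 48 s, if anything falls off the work surface, if the arm or the gripper's body presses on something with over 40 N, if the wrist force passes 120 N, or if a joint passes its speed limit or range.

## Working session

There is one attempt and no reset: what is moved stays moved. The work goes in short steps, Python scripts to look and compute and a shell command to move; the robot and the scene stay as the last step left them, time stands still between calls to the robot, and variables do not carry over. Pictures are saved under pics/ and viewed, and the job is handed in when it is done.

```bash
ls; mkdir -p pics
python3 - <<'E'
from station import manip, optics, job
import cv2,numpy as np
print(manip.sense())
for n in ("scene","top"):
    p,d=optics.snapshot(n); cv2.imwrite(f"pics/{n}0.png",p[:,:,::-1]); np.save(f"pics/{n}0d.npy",d); np.save(f"pics/{n}0.npy",p)
    print(n,optics.camera_model(n))
print(optics.camera_model("wrist"))
E
```

```text
pics
{'t': 0.0, 'q': array([-1.33148792e+00,  5.28462552e-01,  1.43390709e+00, -5.61873142e-06,
        1.18140411e+00, -1.78487569e-01]), 'qd': array([ 0.00050829, -0.00278564,  0.00022837, -0.00151492,  0.00117537,
        0.00060114]), 'tau': array([-7.72729290e-04, -4.42353094e+01, -1.78023881e+01, -3.67002694e-04,
        8.27516225e-03, -4.46345041e-06]), 'tcp_pos': array([ 0.25346095, -0.57055579,  0.24933428]), 'tool_rot': array([ 9.78259243e-01,  2.07382895e-01, -3.57557114e-05, -1.08996840e-03]), 'force': array([ 0.84802183, -1.0269526 , -0.04331871]), 'ft_torque': array([ 0.00563304, -0.02663812, -0.00281862]), 'finger_gap': 0.998063830554467}
scene {'mtx': array([[468.08195645,   0.        , 276.67340247],
       [  0.        , 468.08195645, 208.13756249],
       [  0.        ,   0.        ,   1.        ]]), 'camera_from_world': array([[-0.82908021,  0.55912501,  0.00228598,  0.40146907],
       [-0.32053862, -0.47864217,  0.81740851,  0.11193854],
       [ 0.45812771,  0.67696447,  0.57605391, -1.31170119],
       [ 0.        ,  0.        ,  0.        ,  1.        ]])}
t
[... 257 characters left out ...]
0.99987367,  0.01567139,  0.00265721, -0.50838709],
       [-0.00268201,  0.00156154,  0.99999518, -0.75256057],
       [ 0.        ,  0.        ,  0.        ,  1.        ]])}
{'mtx': array([[302.55172812,   0.        , 275.40511944],
       [  0.        , 302.55172812, 208.58204927],
       [  0.        ,   0.        ,   1.        ]]), 'tool_from_camera': array([[-4.15547570e-04,  9.65232201e-01,  2.61393620e-01,
         6.55216147e-02],
       [ 9.99999914e-01,  3.97866183e-04,  1.20562553e-04,
         1.09803302e-04],
       [ 1.23711763e-05,  2.61393648e-01, -9.65232283e-01,
        -1.23288958e-01],
       [ 0.00000000e+00,  0.00000000e+00,  0.00000000e+00,
         1.00000000e+00]])}
```

View pics/top0.png

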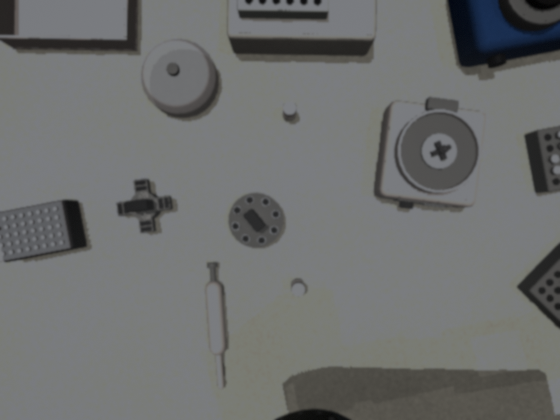

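View pics/scene0.png

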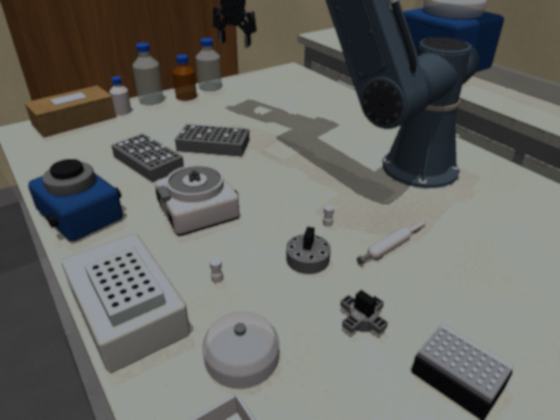

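The top view shows the rotor at about (257,220), with its bar running diagonally. The centrifuge shaft cross is at about (440,151). Next I'll measure both.

```bash
cat > h.py <<'E'
import numpy as np,cv2
def ray_plane(cam,uv,z):
    K=cam["mtx"];T=cam["camera_from_world"];R=T[:3,:3];t=T[:3,3]
    C=-R.T@t; uv=np.atleast_2d(uv)
    d=np.c_[(uv[:,0]-K[0,2])/K[0,0],-(uv[:,1]-K[1,2])/K[1,1],-np.ones(len(uv))]@R
    return C+d*((z-C[2])/d[:,2])[:,None]
E
python3 - <<'E'
import numpy as np,cv2
p=np.load('pics/top0.npy')
a=cv2.resize(p[180:260,217:297],None,fx=5,fy=5,interpolation=cv2.INTER_CUBIC)
b=cv2.resize(p[111:191,400:480],None,fx=5,fy=5,interpolation=cv2.INTER_CUBIC)
o=np.hstack([a,b]); o=np.clip(o.astype(float)*1.7,0,255).astype(np.uint8)
cv2.imwrite('pics/crop0.png',o[:,:,::-1])
g=cv2.cvtColor(p,cv2.COLOR_RGB2GRAY)
print(g[205:238:2,240:276:2]); print(g[136:168:2,424:458:2])
E
```

```text
[[82 80 80 81 81 80 80 80 81 81 81 90 88 81 85 80 78 78]
 [87 80 80 81 80 79 79 81 81 81 81 81 84 82 79 80 79 79]
 [71 81 78 77 71 60 58 72 81 81 82 81 81 80 80 80 82 85]
 [74 78 75 69 51 44 42 52 76 82 81 82 81 80 80 81 87 74]
 [76 74 62 48 44 43 42 41 53 77 83 83 81 81 80 85 79 46]
 [76 71 49 43 43 44 44 42 41 60 80 83 82 81 80 83 83 49]
 [79 74 56 43 43 43 44 44 42 44 63 79 82 81 81 81 86 83]
 [79 77 71 54 43 43 44 43 43 41 43 67 81 80 80 80 81 82]
 [80 79 77 71 50 43 43 42 44 43 41 47 73 81 80 80 79 79]
 [81 80 80 77 66 48 43 43 43 43 43 40 53 75 80 80 80 80]
 [81 80 80 79 76 64 46 44 43 43 43 43 43 61 72 81 84 84]
 [78 79 81 79 79 75 58 44 43 43 41 44 52 57 68 86 76 67]
 [80 79 80 80 80 78 70 54 45 43 45 53 58 64 76 88 49 42]
 [79 79 80 79 79 79 78 72 57 54 56 58 66 76 81 94 56 44]
 [79 80 85 82 80 79 80 79 76 76 72 71 75 79 80 89 85 78]
 [80 86 83 78 82 79 78 79 78 80 83 82 80 79 78 79 81 80]
 [82 79 48 46 76 84 78 78 81 85 77 72 85 82 78 78 77 78]]
[[ 79  80  89 106 119 121 121 122 121 122 121 117 107  90  80  79  78]
 [ 77  90 115 121 122 123 122 122 122 122 122 122 121 114  
[... 306 characters left out ...]
123 122 121 109  58  37  44  48  52  52  54  82 117 121 106]
 [122 122 121 116 107  85  51  38  44  46  47  55  86 113 121 122 110]
 [122 122 119  84  59  50  46  40  37  43  49  86 115 122 122 121 109]
 [121 122 120  91  45  52  62  54  39  44  51  99 121 122 122 121 104]
 [119 122 122 107  79  92 108  94  48  46  50  86 119 122 122 119  96]
 [111 122 122 120 117 119 122 114  67  47  59  90 118 122 122 112  87]
 [ 90 118 121 122 122 122 122 120  97  84  97 116 122 122 119  99  81]
 [ 73 100 119 121 122 122 122 121 120 118 120 122 122 119 104  85  80]
 [ 77  76  98 116 122 122 122 122 122 121 122 121 118 101  84  80  79]
 [ 80  77  71  86 108 116 120 121 121 120 117 109  95  83  80  80  80]]
```

View pics/crop0.png

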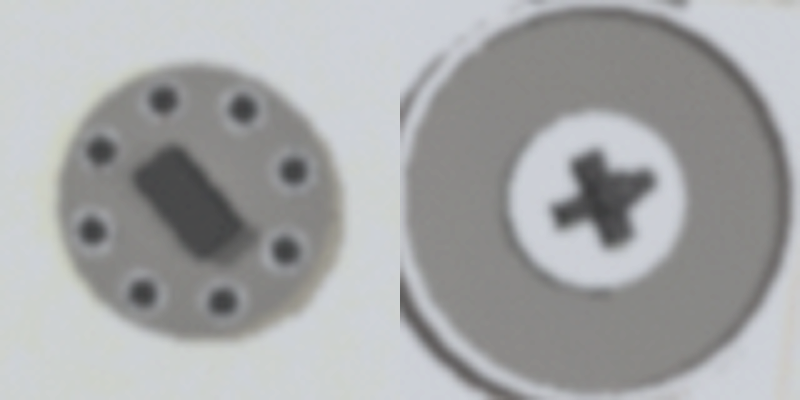

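Run:
```python
import numpy as np,cv2
from h import *
from station import optics
cam=optics.camera_model("top")
p=np.load('pics/top0.npy'); d=np.load('pics/top0d.npy')
g=cv2.cvtColor(p,cv2.COLOR_RGB2GRAY); s=8
def crop(x,y,w): return cv2.resize(g[y:y+w,x:x+w],None,fx=s,fy=s,interpolation=cv2.INTER_CUBIC)
def uv(c,x,y): return (np.asarray(c,float)+.5)/s-.5+np.array([x,y])
# bar
x0,y0=217,180; c=crop(x0,y0,80)
m=(c<58).astype(np.uint8)
cs,_=cv2.findContours(m,cv2.RETR_EXTERNAL,cv2.CHAIN_APPROX_NONE)
big=max(cs,key=cv2.contourArea); 
box=ray_plane(cam,uv(cv2.boxPoints(cv2.minAreaRect(big)),x0,y0),.076)
print("bar box top", box.round(4).tolist()); 
e1=box[1]-box[0];e2=box[2]-box[1]; print(np.linalg.norm(e1),np.linalg.norm(e2)); e=e1 if np.linalg.norm(e1)>np.linalg.norm(e2) else e2
print("centre",box.mean(0),"yaw",np.arctan2(e[1],e[0])%np.pi)
holes=[]
for k in cs:
    A=cv2.contourArea(k)
    if 200<A<2500 and k is not big:
        (cx,cy),r=cv2.minEnclosingCircle(k); holes.append(ray_plane(cam,uv([[cx,cy]],x0,y0),.034)[0][:2])
holes=np.array(holes); c0=holes.mean(0); v=holes-c0; print("holes",len(holes),c0,np.linalg.norm(v,axis=1),np.sort(np.degrees(np.arctan2(v[:,1],v[:,0]))%45))
# disc
m=(cv2.GaussianBlur(c,(0,0),4)<105).astype(np.uint8)
# plate & cross
x1,y1=400,111; c=crop(x1,y1,80)
m=(c>101).astype(np.uint8); n,l,st,ce=cv2.connectedComponentsWithStats(m)
i=l[int((138-y1)*s),int((440-x1)*s)]; mm=(l==i).astype(np.uint8)
cs,_=cv2.findContours(mm,cv2.RETR_EXTERNAL,cv2.CHAIN_APPROX_NONE)
k=max(cs,key=cv2.contourArea); P=ray_plane(cam,uv(k[:,0],x1,y1),.091)[:,:2]
el=cv2.fitEllipse((P*1e4).astype(np.float32)); print("plate",el)
hull=np.zeros_like(mm); cv2.drawContours(hull,[k],-1,1,-1)
cr=((c<85)&(hull>0)).astype(np.uint8)
ys,xs=np.nonzero(cr); Q=ray_plane(cam,uv(np.c_[xs,ys],x1,y1),.100)[:,:2]
v=Q-np.array(el[0])*1e-4; r=np.hypot(*v.T); a=np.arctan2(v[:,1],v[:,0])
print("cross cent",Q.mean(0),r.max())
w=(r>.009)
z=np.mean(np.exp(4j*a[w])); print("rib angle deg mod 90",np.degrees(np.angle(z)/4),abs(z))
K=cv2.minAreaRect(cv2.findContours(cr,0,2)[0][0]); 
h=(d[d>0]); print("depth bar",0.7526-d[218,255],"plate",0.7526-d[140,440],"deck",.7526-d[151,410])
# extremal tips per quadrant
for q in range(4):
    th=np.angle(z)/4+q*np.pi/2; dd=np.angle(np.exp(1j*(a-th))); ss=(abs(dd)<.5)&(r>.008)
    print(np.degrees(th),np.degrees(dd[ss].mean()+th),r[ss].max())
```

```text
bar box top [[0.5009, 0.1506, 0.076], [0.5137, 0.1354, 0.076], [0.4833, 0.1098, 0.076], [0.4705, 0.125, 0.076]]
0.019856694850665234 0.03975888218081513
centre [0.49211131 0.13017983 0.076     ] yaw 0.7002036546335342
holes 8 [0.49283585 0.1325647 ] [0.03581647 0.03578941 0.03571892 0.0356156  0.03570701 0.03560604
 0.0355228  0.03575465] [17.17824358 17.21262149 17.36173682 17.42901533 17.47627609 17.56469873
 17.61584889 17.75179551]
plate ((6069.4580078125, -1580.2506103515625), (542.3690795898438, 545.7080688476562), 123.4948501586914)
cross cent [ 0.60587005 -0.15644012] 0.01850546586053209
rib angle deg mod 90 23.405843806456694 0.46959805369793295
depth bar 0.07383609 plate 0.08890748 deck 0.082960725
23.405843806456694 30.618316535953767 0.015385257052979382
113.40584380645669 115.01386642512585 0.01850546586053209
203.40584380645672 195.95861439747458 0.01619572956657754
293.4058438064567 292.3521866471802 0.015131615870588831
```

The rotor axis is at about (0.493, 0.1325) with bar yaw about 40°; the bar and the hole pattern agree on the yaw. The shaft is at about (0.607, -0.158). I'll look at the shaft with the wrist camera on the way to the rotor.

```bash
python3 -m inch '[2.2,2.6,0,0,2.2,2.6,0,0,2.2,2.6,0,0,2.2,2.6,0,0,2.2,2.6,0,0,2.2,2.6,0,0,2.2,2.6,0,0,2.2,2.6,0,0,2.2,2.6,0,0,2.2,2.6,0,0,2.2,2.6,0,0,2.2,2.6,0,0,2.2,2.6,0,0,2.2,2.6,0,0,2.2,2.6,0,0,2.2,2.2,0,0,0,0,0,0,0,0,0,0]'
python3 - <<'E'
from station import manip, optics
import cv2,numpy as np
s=manip.sense(); p,d=optics.snapshot("wrist"); cv2.imwrite("pics/w1.png",p[:,:,::-1]); np.savez("pics/w1.npz",p=p,d=d,pos=s["tcp_pos"],rot=s["tool_rot"]); print(s["t"],s["tcp_pos"],s["tool_rot"],s["q"])
E
```

```text
t: 2.35
tcp_pos: [0.605, -0.1593, 0.2498]
tool_rot: [0.978, 0.208, -0.001, -0.0]
force: [0.3, -0.4, 0.1]
finger_gap: 0.997
2.35 [ 0.60496356 -0.15929617  0.2497973 ] [ 9.78230398e-01  2.07520394e-01 -7.27739647e-04 -2.11979906e-04] [-4.35607758e-01  5.29441669e-01  1.43056324e+00 -5.78716978e-04
  1.18300595e+00  7.17328687e-01]
```

View pics/w1.png

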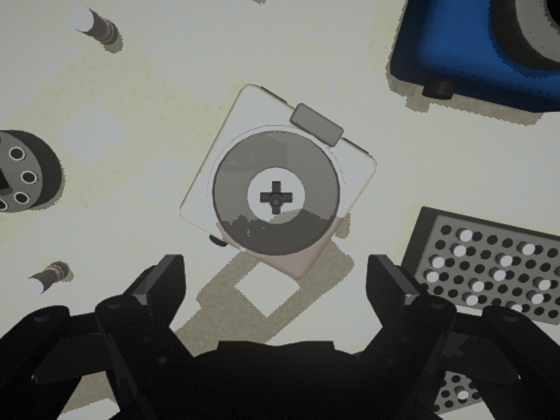

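```bash
cat >> h.py <<'E'
from scipy.spatial.transform import Rotation as Ro
def wristcam(cam,pos,rot):
    T=np.eye(4);T[:3,:3]=Ro.from_quat(rot).as_matrix();T[:3,3]=pos
    return {"mtx":cam["mtx"],"camera_from_world":np.linalg.inv(T@cam["tool_from_camera"])}
E
python3 - <<'E'
import numpy as np,cv2
from h import *
from station import optics
f=np.load('pics/w1.npz'); p=f['p']; cam=wristcam(optics.camera_model("wrist"),f['pos'],f['rot'])
g=cv2.cvtColor(p,cv2.COLOR_RGB2GRAY); s=8; x0,y0,w=241,161,72
c=cv2.resize(g[y0:y0+w,x0:x0+w],None,fx=s,fy=s,interpolation=cv2.INTER_CUBIC)
cv2.imwrite('pics/w1c.png',c)
uv=lambda q:(np.asarray(q,float)+.5)/s-.5+np.array([x0,y0])
t=150; m=(c>t).astype(np.uint8)
k=max(cv2.findContours(m,0,1)[0],key=cv2.contourArea); k=cv2.convexHull(k)
P=ray_plane(cam,uv(k[:,0]),.091)[:,:2]; el=cv2.fitEllipse((P*1e4).astype(np.float32)); print("plate",el); c0=np.array(el[0])*1e-4
h=np.zeros_like(m); cv2.drawContours(h,[k],-1,1,-1); h=cv2.erode(h,np.ones((25,25)))
cr=((c<130)&(h>0)).astype(np.uint8); ys,xs=np.nonzero(cr); uvp=uv(np.c_[xs,ys])
Q=ray_plane(cam,uvp,.100)[:,:2]; v=Q-c0; print("cross",Q.mean(0),len(Q))
r=np.hypot(*v.T); a=np.arctan2(v[:,1],v[:,0])
for lo in(.009,.010,.011,.012):
    z=np.mean(np.exp(4j*a[r>lo])); print(lo,np.degrees(np.angle(z))/4,abs(z))
th=np.angle(z)/4
for q in range(4):
    u=np.array([np.cos(th+q*np.pi/2),np.sin(th+q*np.pi/2)]); n=np.array([-u[1],u[0]]); al=v@u; la=v@n
    ss=(al>.010)&(abs(la)<.008); print(round(np.degrees(th)+90*q,1),"tip",al[ss].max(),"lat",la[ss].min(),la[ss].max())
E
```

```text
plate ((6064.69287109375, -1588.3045654296875), (541.8390502929688, 549.0628662109375), 22.633548736572266)
cross [ 0.60689992 -0.15886592] 36773
0.009 23.93562426641223 0.5940774124567224
0.01 24.058697408087724 0.6305397135650705
0.011 24.176290157863882 0.6578887505174621
0.012 24.272147515135504 0.679645925946754
24.3 tip 0.01630692593695692 lat -0.004697476213216411 0.00413725742834431
114.3 tip 0.0150586269396626 lat -0.0060071148247502065 0.004098411302975696
204.3 tip 0.018472578278653406 lat -0.00402452537508496 0.007945112029757184
294.3 tip 0.015455093840659373 lat -0.004347965307746221 0.005752400399668738
```

View pics/w1c.png

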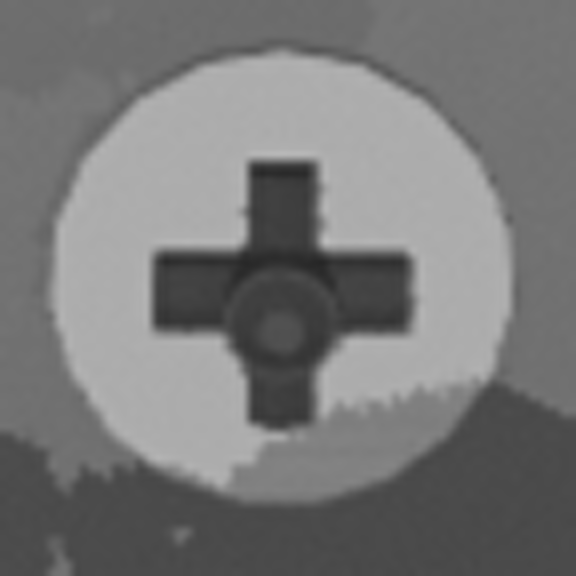

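The ribs are parallel to the tool axes, so the rib yaw is about 24.0°. The shaft is at about (0.6067, -0.1585) and both views agree within 1 mm. Next I'll move over the rotor.

```bash
python3 -m inch '[-1.12,2.92,0,0.028,-1.12,2.92,0,0.028,-1.12,2.92,0,0.028,-1.12,2.92,0,0.028,-1.12,2.92,0,0.028,-1.12,2.92,0,0.028,-1.12,2.92,0,0.028,-1.12,2.92,0,0.028,-1.12,2.92,0,0.028,-1.12,2.92,0,0.028,0,0,0,0,0,0,0,0]'
python3 - <<'E'
from station import manip, optics
import cv2,numpy as np
s=manip.sense(); p,d=optics.snapshot("wrist"); cv2.imwrite("pics/w2.png",p[:,:,::-1]); np.savez("pics/w2.npz",p=p,d=d,pos=s["tcp_pos"],rot=s["tool_rot"]); print(s["t"],s["tcp_pos"],s["tool_rot"],s["q"])
print(2*np.arctan2(s["tool_rot"][1],s["tool_rot"][0]))
E
```

```text
t: 3.9
tcp_pos: [0.494, 0.1317, 0.2505]
tool_rot: [0.94, 0.341, 0.0, 0.0]
force: [-0.6, -0.8, -0.2]
finger_gap: 0.998
3.9 [0.49399892 0.13172869 0.25048567] [9.39925711e-01 3.41378749e-01 2.23212143e-04 3.97025886e-04] [ 4.20872204e-02  3.74752875e-01  1.71449124e+00 -7.16933132e-04
  1.05168357e+00  9.16472188e-01]
0.6967668302125667
```

View pics/w2.png

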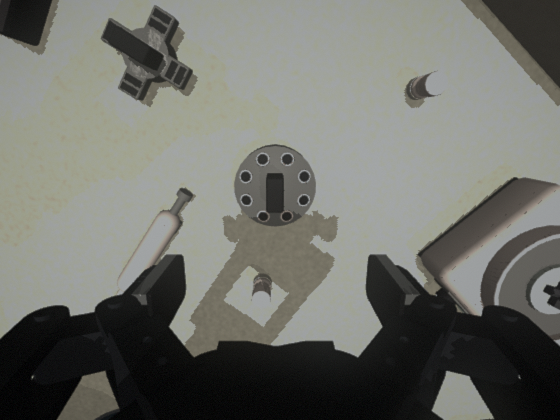

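Run:
```python
import numpy as np,cv2
from h import *
from station import optics
f=np.load('pics/w2.npz'); p=f['p']; cam=wristcam(optics.camera_model("wrist"),f['pos'],f['rot'])
g=cv2.cvtColor(p,cv2.COLOR_RGB2GRAY); s=8; x0,y0,w=230,140,90
c=cv2.resize(g[y0:y0+w,x0:x0+w],None,fx=s,fy=s,interpolation=cv2.INTER_CUBIC)
cv2.imwrite('pics/w2c.png',cv2.resize(c,(560,560)))
uv=lambda q:(np.asarray(q,float)+.5)/s-.5+np.array([x0,y0])
m=(c<55).astype(np.uint8)
cs=cv2.findContours(m,0,1)[0]
H=[]
for k in cs:
    A=cv2.contourArea(k)
    if A>300:
        M=cv2.moments(k); ctr=uv([M['m10']/A,M['m01']/A]); print(A,ctr,cv2.minAreaRect(k))
        if A<4500: H.append(ctr)
H=ray_plane(cam,H,.034)[:,:2]; print(len(H),"mean",H.mean(0)); v=H-H.mean(0); print(np.hypot(*v.T), np.degrees(np.arctan2(v[:,1],v[:,0]))%45)
```

```text
3187.5 [262.84707516 216.11585948] ((266.25, 613.25), (67.6727294921875, 60.399497985839844), 18.43494987487793)
3484.0 [286.31489787 215.93323048] ((453.8705749511719, 611.182373046875), (63.669090270996094, 69.20082092285156), 49.398704528808594)
3067.5 [245.78559834 199.86874151] ((129.29998779296875, 482.4000549316406), (66.18760681152344, 59.479408264160156), 26.56505012512207)
3148.5 [303.22074334 199.84670941] ((589.330810546875, 481.9538879394531), (61.273155212402344, 67.10279083251953), 60.2551155090332)
41916.5 [274.44813424 192.73402951] ((359.5, 425.5), (315.0, 139.0), 90.0)
3448.0 [245.13458285 176.30992604] ((124.71469116210938, 294.2911376953125), (68.02980041503906, 64.57845306396484), 85.60128784179688)
3416.0 [303.84199356 176.15287129] ((594.2034301757812, 293.04132080078125), (65.77201843261719, 67.51597595214844), 48.36646270751953)
3643.0 [286.80594634 158.83905778] ((457.0, 155.0), (68.0, 68.0), 90.0)
3591.0 [262.08792235 158.86804975] ((260.5, 154.0), (68.0, 65.0), 90.0)
8 mean [0.49165736 0.13094957]
[0.03601076 0.035858   0.03589962 0.03587325 0.03589333 0.03594115
 0.03595297 0.03595637] [17.56701658 17.54036422 17.40675564 17.39255287 17.56318895 17.49371018
 17.45293267 17.47906841]
```

View pics/w2c.png

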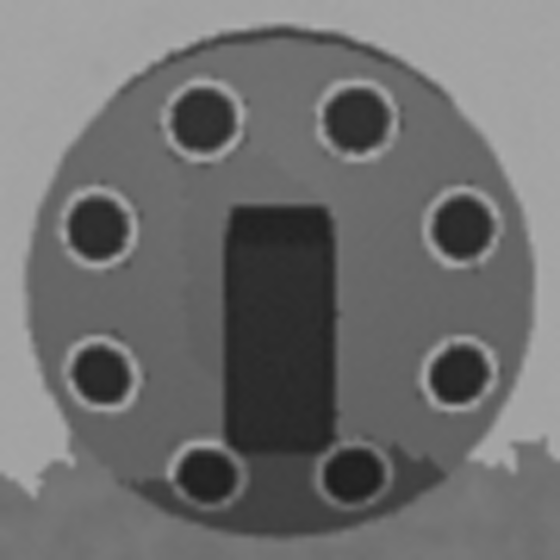

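Both views give a yaw of 40.0°, and the rotor positions differ by under 2 mm. I'll descend and grip.

```bash
python3 -m inch '[-0.18,0,-1.5,0,0,0,-2.5,0,0,0,-2.5,0,0,0,-2.5,0,0,0,-2.5,0,0,0,-2.5,0,0,0,-1.5,0,0,0,-1.5,0,0,0,-1,0,0,0,-0.7,0,0,0,0,0]' 100 70 && python3 -m inch '[0,0,0,0,0,0,0,0,0,0,0,0,0,0,0,0,0,0,0,0,0,0,0,0,0,0,0,0,0,0,0,0]' 0 70
python3 - <<'E'
from station import manip, optics
import cv2,numpy as np
s=manip.sense(); p,d=optics.snapshot("wrist"); cv2.imwrite("pics/w3.png",p[:,:,::-1]);print(s["t"],s["tcp_pos"],s["tool_rot"],s["force"],s["finger_gap"])
E
```

```text
t: 5.32
tcp_pos: [0.4917, 0.1328, 0.0631]
tool_rot: [0.94, 0.342, -0.0, -0.0]
force: [0.4, -0.4, 1.3]
finger_gap: 0.999
t: 6.32
tcp_pos: [0.4922, 0.1328, 0.0637]
tool_rot: [0.94, 0.342, 0.001, 0.0]
force: [0.1, -0.3, 5.9]
finger_gap: 0.199
6.325 [0.49224027 0.1327901  0.06373685] [9.39734318e-01 3.41905118e-01 5.20338666e-04 1.77190165e-04] [ 0.05349272 -0.2869473   5.8946584 ] 0.1985831058296078
```

View pics/w3.png

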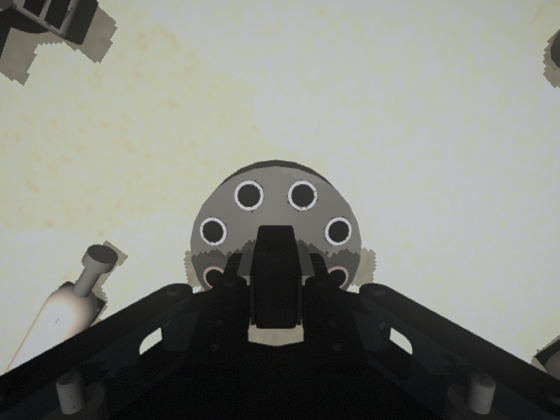

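The bar sits between the fingers at about (275,270) and the gap is 17 mm, so it is gripped. I'll lift 14 cm and check.

```bash
python3 -m inch '[0,0,0.5,0,0,0,1,0,0,0,1.5,0,0,0,2,0,0,0,2,0,0,0,2,0,0,0,2,0,0,0,2,0,0,0,1,0,0,0,0,0,0,0,0,0]'
python3 - <<'E'
from station import manip, optics
import cv2,numpy as np
s=manip.sense(); p,d=optics.snapshot("wrist"); np.savez("pics/w4.npz",p=p,d=d,pos=s["tcp_pos"],rot=s["tool_rot"]);print(s["t"],s["tcp_pos"],s["tool_rot"],s["force"],s["ft_torque"],s["finger_gap"])
q,d=optics.snapshot("top");np.save("pics/top4.npy",q); cv2.imwrite("pics/wt4.png",np.hstack([p[100:400,80:480],np.clip(q[80:380,60:460]*1.6,0,255).astype(np.uint8)])[:,:,::-1])
E
```

```text
t: 7.75
tcp_pos: [0.4912, 0.1328, 0.2028]
tool_rot: [0.94, 0.342, -0.001, -0.0]
force: [-0.1, -0.7, -2.1]
finger_gap: 0.199
7.75 [0.49122012 0.13275881 0.20280244] [ 9.39754609e-01  3.41849088e-01 -6.51276822e-04 -2.26773684e-04] [-0.05801054 -0.66132031 -2.11400817] [-0.0376765 -0.0396278  0.0339535] 0.1987889728613216
```

View pics/wt4.png

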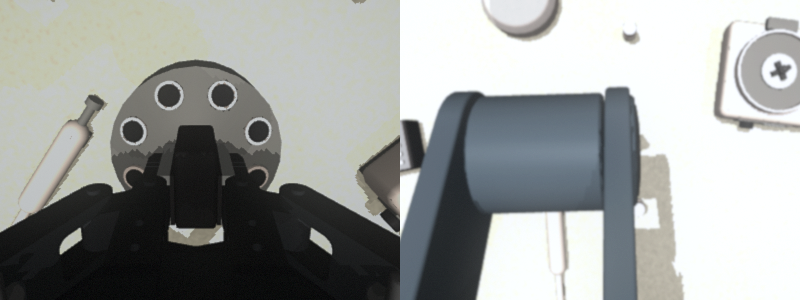

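```bash
cat > inhand.py <<'E'
import numpy as np,cv2,sys
from h import *
from station import optics
f=np.load(sys.argv[1]); p=f['p']; cm=optics.camera_model("wrist"); T=cm["tool_from_camera"]
cam={"mtx":cm["mtx"],"camera_from_world":np.linalg.inv(T)}
g=cv2.cvtColor(p,cv2.COLOR_RGB2GRAY); s=6; x0,y0,w,hh=190,150,175,110
c=cv2.resize(g[y0:y0+hh,x0:x0+w],None,fx=s,fy=s,interpolation=cv2.INTER_CUBIC)
# white rings: fit filled outer contour
b=(c>int(sys.argv[2])).astype(np.uint8)
cs,hi=cv2.findContours(b,cv2.RETR_CCOMP,cv2.CHAIN_APPROX_NONE)
H=[]
for k,h in zip(cs,hi[0]):
    A=cv2.contourArea(k)
    if h[3]>=0 and 8000<A<30000 and len(k)>20:
        el=cv2.fitEllipse(k); 
        if el[1][1]/el[1][0]<1.3:
            H.append((np.array(el[0])+.5)/s-.5+[x0,y0]); print(A,H[-1],el[1])
Q=ray_plane(cam,H,.030)[:,:2]; print(Q*1e3)
np.save('pics/H.npy',Q)
# rigid fit to nominal holes r=.0359 at 22.5+45k
from scipy.optimize import least_squares
def res(x):
    a=np.radians(22.5+45*np.arange(8))+x[2]; N=np.c_[np.cos(a),np.sin(a)]*.0359+x[:2]
    return np.concatenate([q-N[np.argmin(((N-q)**2).sum(1))] for q in Q])
r=least_squares(res,[0,0,0]); print("rotor axis in tool (mm), yaw deg",r.x[:2]*1e3,np.degrees(r.x[2]),"rms mm",1e3*np.sqrt((r.fun**2).mean()))
E
python3 inhand.py pics/w4.npz 140
```

```text
13564.5 [212.40718587 231.09585571] (126.97740936279297, 136.42709350585938)
13333.5 [338.22205607 230.96604411] (125.43922424316406, 135.4879913330078)
15435.5 [248.46627299 195.10031637] (138.8726348876953, 141.8201446533203)
15744.0 [302.33816528 195.09256999] (139.68002319335938, 144.0582275390625)
[[ 11.52041765 -33.81294846]
 [ 11.56621277  33.58131719]
 [ 31.25123639 -14.02864769]
 [ 31.24381352  13.91138209]]
rotor axis in tool (mm), yaw deg [-2.05738514 -0.08479632] -0.00593140933338226 rms mm 0.3059692400697138
```

In the wrist view the rotor sits square in the grip, about 2 mm toward tool -x; the top view puts that at about 0. I'll carry it over the shaft and check the alignment there.

```bash
python3 -m inch '[0.4,-1.04,0,-0.01,0.82,-2.08,0,-0.02,0.82,-2.08,0,-0.02,0.82,-2.08,0,-0.02,0.82,-2.08,0,-0.02,0.82,-2.08,0,-0.02,0.82,-2.08,0,-0.02,0.82,-2.08,0,-0.02,0.82,-2.08,0,-0.02,0.82,-2.08,0,-0.02,0.82,-2.08,0,-0.02,0.82,-2.08,0,-0.02,0.82,-2.08,0,-0.02,0.82,-2.08,0,-0.02,0.42,-1.04,0,-0.01,0,0,0,0,0,0,0,0,0,0,0,0]'
python3 - <<'E'
from station import manip, optics
import cv2,numpy as np
s=manip.sense(); p,d=optics.snapshot("wrist"); np.savez("pics/w5.npz",p=p,d=d,pos=s["tcp_pos"],rot=s["tool_rot"]);print(s["t"],s["tcp_pos"],2*np.arctan2(s["tool_rot"][1],s["tool_rot"][0]),s["tool_rot"],s["force"],s["ft_torque"],s["finger_gap"])
q,d=optics.snapshot("top");np.save("pics/top5.npy",q);r,d=optics.snapshot("scene");np.save("pics/scene5.npy",r)
for i in range(4):
  optics.snapshot("wrist"); print(manip.sense()["tcp_pos"])
a=np.clip(q[60:260,340:540]*1.6,0,255).astype(np.uint8);b=np.clip(r[90:290,100:300]*1.6,0,255).astype(np.uint8)
cv2.imwrite("pics/wt5.png",cv2.resize(np.hstack([a,b]),None,fx=2,fy=2,interpolation=cv2.INTER_CUBIC)[:,:,::-1])
E
```

```text
t: 10.1
tcp_pos: [0.6062, -0.1575, 0.2033]
tool_rot: [0.978, 0.208, -0.0, -0.0]
force: [0.4, -0.1, -1.7]
finger_gap: 0.199
10.1 [ 0.60624664 -0.15749322  0.20330701] 0.4186987587063713 [ 9.78166262e-01  2.07823513e-01 -2.46604400e-04 -3.01850634e-04] [ 0.38442784 -0.10711092 -1.66946929] [-0.02777033  0.01284528 -0.00400856] 0.19875296237904688
[ 0.60653256 -0.15792231  0.20342835]
[ 0.60658004 -0.15802473  0.20340336]
[ 0.60659686 -0.15812145  0.2033827 ]
[ 0.60660457 -0.15822017  0.20338265]
```

View pics/wt5.png

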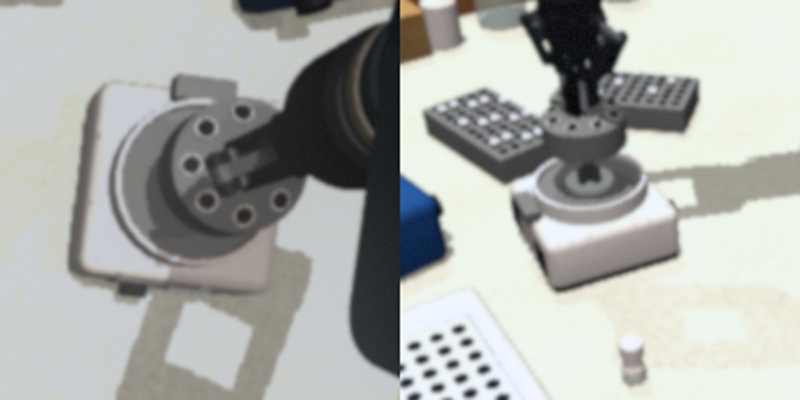

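```bash
cat > topfit.py <<'E'
import numpy as np,cv2,sys
from h import *
from station import optics
from scipy.optimize import least_squares
q=np.load(sys.argv[1]); z=float(sys.argv[2]); cam=optics.camera_model("top")
g=cv2.cvtColor(q,cv2.COLOR_RGB2GRAY); s=8; x0,y0,w=410,95,95
c=cv2.resize(g[y0:y0+w,x0:x0+w],None,fx=s,fy=s,interpolation=cv2.INTER_CUBIC)
b=cv2.adaptiveThreshold(cv2.GaussianBlur(c,(0,0),3),1,cv2.ADAPTIVE_THRESH_MEAN_C,cv2.THRESH_BINARY_INV,121,6)
cs,_=cv2.findContours(b,cv2.RETR_LIST,cv2.CHAIN_APPROX_NONE); H=[]
for k in cs:
    A=cv2.contourArea(k)
    if 500<A<4500 and len(k)>10:
        el=cv2.fitEllipse(k)
        if el[1][1]/el[1][0]<1.35: H.append((np.array(el[0])+.5)/s-.5+[x0,y0]); print(A,H[-1].round(1),end=' ')
Q=ray_plane(cam,H,z)[:,:2]
yaw=np.radians(24)
def res(x):
    a=np.radians(22.5+45*np.arange(8))+yaw+x[2]; N=np.c_[np.cos(a),np.sin(a)]*.0358+x[:2]
    return np.concatenate([p-N[np.argmin(((N-p)**2).sum(1))] for p in Q])
r=least_squares(res,[.607,-.158,0],loss='soft_l1',f_scale=.001); print("\naxis",r.x[:2],"yaw",24+np.degrees(r.x[2])); print(np.round(res(r.x).reshape(-1,2)*1e3,1).tolist())
E
python3 topfit.py pics/top5.npy .1737; python3 topfit.py pics/top0.npy .034 >/dev/null; python3 inhand.py pics/w5.npz 140
```

```text
2284.5 [461.6 167.5] 2253.5 [443. 160.] 2553.5 [435.2 141.9] 2790.5 [442.8 123.4] 2893.0 [461.  115.1] 
axis [ 0.60714084 -0.1584645 ] yaw 24.111522083240704
[[0.1, 0.0], [0.1, 0.2], [-0.2, 0.0], [-0.3, -0.2], [0.4, -0.0]]
13060.5 [338.19784546 230.93703715] (123.46187591552734, 134.8065643310547)
13429.5 [212.45445251 231.2148641 ] (125.7800521850586, 136.4438934326172)
15356.5 [302.27455648 195.02520243] (138.7203369140625, 141.22772216796875)
15454.0 [248.30841064 195.20162964] (139.33827209472656, 141.72454833984375)
[[ 11.59072192  33.71766901]
 [ 11.46105884 -33.64159784]
 [ 31.28782165  14.02763816]
 [ 31.20570382 -13.96192747]]
rotor axis in tool (mm), yaw deg [-2.0664389   0.07863504] -0.10551324348313817 rms mm 0.30483534033652854Traceback (most recent call last):
  File "topfit.py", line 15, in <module>
    Q=ray_plane(cam,H,z)[:,:2]
      ~~~~~~~~~^^^^^^^^^
  File "h.py", line 5, in ray_plane
    d=np.c_[(uv[:,0]-K[0,2])/K[0,0],-(uv[:,1]-K[1,2])/K[1,1],-np.ones(len(uv))]@R
             ~~^^^^^
IndexError: index 0 is out of bounds for axis 1 with size 0
```

By the top camera the rotor axis is within about 0.5 mm of the shaft and the yaw is 24.1°. I'll descend gently and watch the force.

```bash
python3 -m inch '[0.03,0.02,-0.5,0,0,0,-0.6,0,0,0,-0.6,0,0,0,-0.4,0,0,0,-0.2,0,0,0,-0.1,0,0,0,-0.1,0,0,0,-0.1,0,0,0,-0.1,0,0,0,-0.1,0]'
python3 -c "
from station import manip;s=manip.sense();print(s['t'],s['tcp_pos'],s['force'],s['ft_torque'])"
```

```text
t: 11.7
tcp_pos: [0.6069, -0.1582, 0.1753]
tool_rot: [0.978, 0.207, 0.0, 0.0]
force: [-0.1, -0.1, -1.6]
finger_gap: 0.199
11.7 [ 0.60693807 -0.15818096  0.17530796] [-0.13465928 -0.05798062 -1.5530939 ] [-0.03254792  0.02510921  0.0355222 ]
```

```bash
python3 -m inch '[0,0,-0.1,0,0,0,-0.1,0,0,0,-0.1,0,0,0,-0.1,0,0,0,-0.1,0,0,0,-0.1,0,0,0,-0.1,0]'
python3 -m inch '[0,0,-0.1,0,0,0,-0.1,0,0,0,-0.1,0]'
python3 -c "
from station import manip;s=manip.sense();print(s['t'],s['tcp_pos'],s['force'],s['ft_torque'])"
```

```text
t: 12.58
tcp_pos: [0.6069, -0.1582, 0.1682]
tool_rot: [0.978, 0.207, -0.0, -0.0]
force: [0.0, -1.4, -1.9]
finger_gap: 0.199
t: 12.95
tcp_pos: [0.6069, -0.1582, 0.1652]
tool_rot: [0.978, 0.207, -0.0, -0.0]
force: [-0.0, -0.4, -1.8]
finger_gap: 0.203
12.95 [ 0.60689773 -0.15819708  0.16523094] [-0.039587   -0.43572179 -1.77816419] [-0.05348384  0.00104487  0.04117729]
```

```bash
python3 -m inch '[0,0,-0.1,0,0,0,-0.1,0,0,0,-0.1,0,0,0,-0.1,0,0,0,-0.1,0]'
python3 -m inch '[0,0,-0.1,0,0,0,-0.1,0,0,0,-0.1,0,0,0,-0.1,0]'
python3 -c "
from station import manip;s=manip.sense();print(s['t'],s['tcp_pos'],s['force'],s['ft_torque'])"
```

```text
t: 13.58
tcp_pos: [0.6069, -0.1582, 0.1602]
tool_rot: [0.978, 0.207, 0.0, 0.0]
force: [-0.5, 0.7, -1.2]
finger_gap: 0.202
t: 14.08
tcp_pos: [0.6069, -0.1582, 0.1563]
tool_rot: [0.978, 0.207, 0.0, 0.0]
force: [-0.4, -0.3, -2.3]
finger_gap: 0.2
14.075 [ 0.60691867 -0.15821415  0.15625328] [-0.37543881 -0.34335273 -2.34687834] [-0.03650453  0.0234871  -0.00011752]
```

The rotor has meshed with no force, with its underside below the full-width rib tops. Now I'll press on the plate.

```bash
python3 -m inch '[0,0,-0.1,0,0,0,-0.1,0,0,0,-0.1,0,0,0,-0.1,0]'
python3 -m inch '[0,0,-0.1,0,0,0,-0.1,0]'
python3 -m inch '[0,0,-0.05,0,0,0,-0.05,0]'
python3 -c "
from station import manip;s=manip.sense();print(s['t'],s['tcp_pos'],s['force'],s['ft_torque'])"
```

```text
t: 14.58
tcp_pos: [0.607, -0.1582, 0.1529]
tool_rot: [0.978, 0.207, 0.0, 0.0]
force: [-1.3, 0.4, 3.6]
finger_gap: 0.198
t: 14.82
tcp_pos: [0.607, -0.1582, 0.1508]
tool_rot: [0.978, 0.207, 0.0, 0.0]
force: [-2.5, 1.0, 6.1]
finger_gap: 0.196
t: 15.08
tcp_pos: [0.607, -0.1582, 0.15]
tool_rot: [0.978, 0.207, 0.0, 0.0]
force: [-2.6, 0.8, 7.6]
finger_gap: 0.201
15.075 [ 0.6069714  -0.15821297  0.15000174] [-2.58580129  0.83579612  7.63370458] [0.20534813 0.41827969 0.03542456]
```

```bash
for i in 1 2; do python3 -m inch '[0,0,-0.05,0,0,0,0,0]'; done
python3 -c "
from station import manip;s=manip.sense();print(s['t'],s['tcp_pos'],s['force'],s['ft_torque'])"
```

```text
t: 15.32
tcp_pos: [0.607, -0.1582, 0.1496]
tool_rot: [0.978, 0.207, 0.0, 0.0]
force: [-2.0, 0.8, 7.5]
finger_gap: 0.2
t: 15.58
tcp_pos: [0.607, -0.1582, 0.1492]
tool_rot: [0.978, 0.207, 0.0, 0.0]
force: [-3.4, 1.0, 7.6]
finger_gap: 0.199
15.575 [ 0.60699906 -0.15819911  0.14918742] [-3.43296967  0.95761996  7.61957696] [0.15948893 0.47659727 0.02009503]
```

```bash
for i in 1 2 3; do python3 -m inch '[0,0,-0.05,0,0,0,0,0]' | egrep 'tcp|force'; done
```

```text
tcp_pos: [0.607, -0.1582, 0.1488]
force: [-2.6, 0.4, 8.4]
tcp_pos: [0.607, -0.1582, 0.1488]
force: [-4.2, 0.8, 10.1]
tcp_pos: [0.607, -0.1582, 0.1488]
force: [-4.1, 2.4, 13.9]
```

The TCP stops at 0.1488 and the force rises. I predicted 0.1487 for home, so this looks like the hard stop. I'll press slightly more and verify visually.

```bash
python3 -m inch '[0,0,-0.05,0,0,0,0,0,0,0,0,0]'
python3 - <<'E'
from station import manip, optics
import cv2,numpy as np
s=manip.sense(); p,d=optics.snapshot("wrist"); np.savez("pics/w6.npz",p=p,d=d,pos=s["tcp_pos"],rot=s["tool_rot"])
q,dt=optics.snapshot("top");np.save("pics/top6.npy",q);r,d=optics.snapshot("scene")
for i in range(3):
  optics.snapshot("wrist"); s=manip.sense(); print(s["tcp_pos"],s["force"],s["ft_torque"])
a=np.clip(q[60:260,340:540]*1.6,0,255).astype(np.uint8);b=np.clip(r[120:270,120:270]*1.6,0,255).astype(np.uint8)
cv2.imwrite("pics/wt6.png",np.hstack([cv2.resize(a,(400,400)),cv2.resize(b,(400,400),interpolation=cv2.INTER_CUBIC)])[:,:,::-1])
E
python3 topfit.py pics/top6.npy .119; python3 inhand.py pics/w6.npz 140|tail -1
```

```text
t: 16.7
tcp_pos: [0.6069, -0.1582, 0.1487]
tool_rot: [0.978, 0.207, 0.0, 0.0]
force: [-5.2, 1.3, 14.9]
finger_gap: 0.203
[ 0.60694559 -0.1582152   0.14875913] [-5.56066297  1.61668676 15.66735472] [ 0.38851705  0.80522314 -0.00418145]
[ 0.60694424 -0.15821128  0.14876554] [-5.46271301  1.81298209 14.87917964] [0.35263246 0.84860821 0.01230585]
[ 0.60694961 -0.15823873  0.14878151] [-4.60409223  2.34515339 14.91589316] [ 0.36838889  0.78512983 -0.00911426]
1857.5 [446.9 171. ] 1644.0 [463.6 164. ] 2309.5 [429.4 130.9] 1964.0 [446.2 123.3] 
axis [ 0.60755158 -0.15897238] yaw 24.239777276837934
[[0.2, 0.1], [-0.1, 0.0], [-0.3, -0.0], [0.2, -0.0]]
rotor axis in tool (mm), yaw deg [-2.08462192  0.03208745] -0.07322721980782135 rms mm 0.28637472187192253
```

View pics/wt6.png

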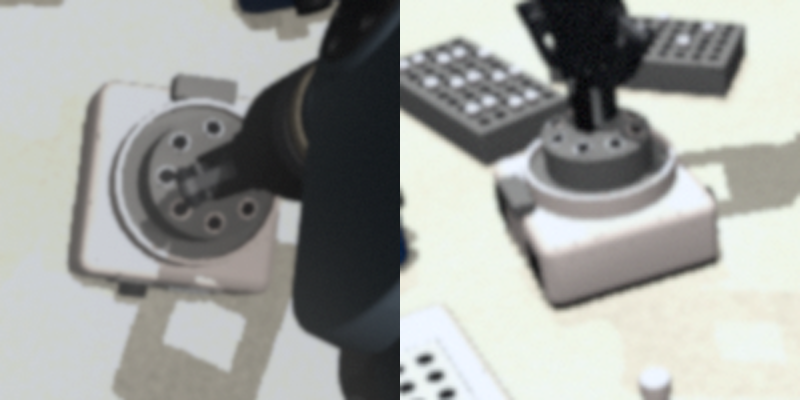

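```bash
python3 -m inch '[0,0,0,0,0,0,0,0]' | egrep 't:|tcp|force'; python3 -c "
from station import job;print(job.sign_off())"
```

```text
t: 17.25
tcp_pos: [0.6069, -0.1582, 0.1488]
tool_rot: [0.978, 0.207, 0.0, 0.0]
force: [-5.1, 1.4, 14.4]
the job is handed in; nothing more can be done
None
```

I fitted the tube rotor on the drive shaft and handed in at 17.25 s, still gripping it and pressing it down. I gripped the bar at 70 N, lifted the rotor and turned it from 40° to the ribs' 24°. It slid on without contact force, and I pressed in 0.5 to 1 mm steps until it stopped.

**Last checks**
- **Depth:** the tool stopped at 0.1488 m; I had predicted 0.1487 m for the rotor fully home. The force began to rise sharply when the spring load was about 10 N, which matches the plate being flush.
- **Hold:** the press was steady at about 14–15 N, with about 5 N sideways. The rotor's place in the grip (wrist camera) had not changed since the lift, so it had not slipped.
- **Turn and centring:** the rotor yaw measured 24.2° from the top camera. Its axis was 1.2 mm from the top camera's shaft estimate, with only four holes usable for the fit.
- **Disagreement:** the wrist camera put the rotor axis about 2 mm off the grip centre, while the top camera put it at about 0. I went with the top camera, and the free meshing supported that.
- **Not measured:** I had no direct reading of the plate's travel. I did not measure the bystander objects again at the end, but the gripper and rotor stayed clear of them and I saw no unexpected contact forces.

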